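# Measure a medicine carton in the pack gauge

## Robot

A 7-joint arm with a two-finger parallel gripper is mounted at the origin on the work surface. World frame = base frame: x ahead of the robot, y to its left, z up, the work surface at z = 0. Lengths are in m, angles in rad, forces in N, time in s.
With the tool pointing down it reaches from about 0.35 to 0.9 m from the base axis. Payload 7.2 kg.
Tool frame: the origin (TCP) lies on the mounting face of the last link; the fingertips stand 182 mm ahead of it and the grasp point (between the pads) lies 163 mm ahead of it; z points along the fingers, y is the line along which they close (so a half turn about z gives the same grasp; the last joint's range is limited). The gripper opens to 88 mm and grips with 3 to 60 N. Pads are 20 mm wide; open, the fingers measure 115 mm over their backs; the gripper's body (75 mm by 178 mm) begins 61 mm behind the grasp point.
Start: joints at [1.104, 0.411, -0.013, 1.596, 0.006, 1.134, -0.082], TCP at [0.243, -0.576, 0.405] pointing down, gripper open.
Joint ranges: [-2.95, 2.95], [-0.29, 1.99], [-1.47, 1.44], [0.14, 2.54], [-1.03, 4.17], [0.13, 1.85], [-2.86, 2.86]. Speed limits (rad/s): [2.39, 2.39, 3.01, 3.01, 3.14, 3.14, 3.14].

## Interface

Orientations are given as a 3x3 rotation matrix whose columns are the frame's x, y, z axes.
In Python, from plant import * gives the robot as it stands. The module is installed in compiled form; this text tells all that it offers.
- The arm moves only by the tool step_arm, never from a script. Its argument "commands" is a list of rows, each a list of 3 entries, a list of its own where there are three numbers: the shift along the world's x, y, z in m, then the turn, a rotation vector about the world's x, y, z in degrees, then the finger opening in m, from 0 to 0.0878. In form: [[[dx, dy, dz], [wx, wy, wz], fingers], ...]. A call has exactly 10 rows; each row is the pose to reach, as a shift and turn from the pose commanded when the call began; what a row does not reach only later rows make up. A row lasts 1/10 s, in which the tool goes at most 50 mm and 8.59 degrees, less where a joint would pass 70% of its speed; a pose out of reach is approached as far as the arm can. A call with a gripper value outside its range is refused whole. The fingers move at their own pace and stop on an object; "force" is the grip in N (left out, the last holds). Time passes only in rows, so rows that repeat a pose let the fingers close, or fill a call up. It gives the time, the measured TCP pose, the force, the opening and the grip force at its end, in the units of the state.
- get_obs(): the state, without advancing time (a new reading comes with each control period).
- snapshot(name): name is "scene" or "top" or "wrist"; returns a dict with "pixels" (480x640x3 uint8, red, green, blue), "fx", "fy", "cx", "cy" (pixels), "D" ([k1, k2, p1, p2, k3] as OpenCV has them; the pictures are not rectified), "extrinsics" (4x4, takes a point from world to camera coordinates); the wrist camera has in their place "tool_from_camera" (4x4, takes a point from camera to tool coordinates, whose origin is the TCP and whose axes are the flange's). Camera axes: x right, y up, looking along -z (the intrinsics and any distortion apply to the point x, -y, -z); pixel columns grow to the right and rows downward; lengths in m; the calibration is good to about 2 mm. A picture is of the moment at which its call begins: read the wrist's pose just before it. There is no depth.
- sign_off(): hands the job in; it is judged then, once.
The state is a dict: "time": time; "q": joint angles; "qd": joint speeds; "joint_efforts": joint torques, N m; "eef_pos": TCP position; "tcp_rot": TCP orientation; "force": force on the tool from outside, world axes, zero at the start; "moment": the same for the moment, N m; "opening": finger opening in m; "finger_force": force on a finger pad.
Only numpy, scipy, OpenCV 4.12 (cv2) and the standard library are available. Lean on these libraries where they do the work, as an engineer would, in place of code of your own. Each camera call takes 0.05 s, during which the arm holds its last target. There are 200 camera calls.

## Task

Take the length of the longest carton in the pack gauge: draw the gauge's sliding jaw back, lay the carton flat on the bed, lengthwise and in line between the anvil and the jaw, then slide the jaw shut until the carton presses the sprung anvil in by about half its travel, and leave it clamped like that for reading. Never drive the anvil fully home, and leave the other cartons, the jar and the bottle where they are.

Things in the scene. Friction and masses are not known exactly. Their poses are not given: they have to be found in the camera images.
- gauge_bed (a point): Pack gauge, like a bench caliper, fixed to the counter: aluminium bed 110 mm (x) by 340 mm (y), 20 mm high. This point is the centre of the bed's top; the measuring line runs through it along its y axis, z is up. A grey housing (60 x 40 mm, 50 mm above the bed) with the sprung anvil stands at the -y end; the sliding jaw rides on the +y side of the anvil.
- anvil_face (a point): Middle of the anvil's measuring face, 23 mm above the bed, at bed x = 0; at rest it lies at bed y = -90 mm and looks to +y. The anvil is a steel plate 46 mm wide, 12 mm thick, its top 44 mm above the bed, in front of the housing. Axes as the bed's; it moves to -y as it is pressed in.
- jaw (a joint): Sliding jaw: opening in m between its face and the anvil's resting face; 0 shut, 0.18 fully open, growing along the bed's +y (face at bed y = -90 mm + opening). Starts too narrow for the carton. The slide has about 10 N of friction and stays where it is left. Jaw plate 46 mm wide, 15 mm thick, its top 44 mm above the bed.
- jaw_grip (a point): Upright black tab on the jaw's carriage, to be pinched from above across its thickness, or pushed: 16 mm thick (bed y), 40 mm wide (x), top 70 mm above the bed. This point is inside the tab, 20 mm below its top, 63 mm behind the jaw's face (+y); 40 mm of free room lies between jaw plate and tab. Axes as the bed's.
- anvil (a joint): Sprung anvil: how far it is pressed in towards its housing, m; 0 at rest, 0.020 fully home. Spring force 1.8 N to start, 5.3 N at half travel, 8.8 N fully home; the jaw's friction holds against it. A dark pointer bar on its top, over the housing, moves with it, and its round stem comes out of the housing's back as far.
- carton_long_mid (a point): The carton to measure, the longest of three white cartons with the same green print: 130 mm long (its y axis), 50 mm wide (x), 42 mm high (z), about 0.11 kg. Lies flat on the counter; this point is its centre, 21 mm above its underside.
- carton_short_mid (a point): Centre of the short carton, 85 mm (y) x 50 mm (x) x 42 mm high. Leave it alone.
- carton_flat_mid (a point): Centre of the flat carton, 90 mm (y) x 62 mm (x) x 28 mm high. Leave it alone.
- jar_mid (a point): Centre of a standing white plastic jar, 44 mm in diameter, 75 mm tall. Leave it alone.
- flask_mid (a point): Centre of a standing amber glass bottle, 42 mm in diameter, 100 mm tall. Leave it alone.
Mind the look-alikes: they are no part of the job. Leave any blue look-alike of the part that bears carton_long_mid alone.

How it is judged:
By the outcome, as a careful person would: the job done as asked, in the order asked, and still so for the second after the job is handed in, with the robot touching nothing.
It also fails if it takes over 72 s, if anything falls off the work surface, if the arm or the gripper's body presses on something with over 40 N, if the wrist force passes 120 N, or if a joint passes its speed limit or range.

## Working session

There is one attempt and no reset: what is moved stays moved. The work goes in short steps, Python scripts to look and compute and a tool call to move; the robot and the scene stay as the last step left them, time stands still between calls to the robot, and variables do not carry over. Pictures are saved under pics/ and viewed, at most 10 in all, crops included, and the job is handed in when it is done.

Besides the shell and the picture viewer there is one more tool, called after ">>>" as name(argument=value, ...) on one line, values as JSON. step_arm: Moves the arm, as the interface text tells. Its arguments: {"type":"object","properties":{"commands":{"type":"array","items":{"type":"array"}},"force":{"type":"number"}},"required":["commands"]}

```bash
mkdir -p pics; cat > h.py <<'E'
from plant import *
import numpy as np, cv2
def snap(n):
    o=get_obs(); s=snapshot(n); s['name']=n
    if n=='wrist':
        T=np.eye(4);T[:3,:3]=o['tcp_rot'];T[:3,3]=o['eef_pos']
        s['cw']=T@np.array(s['tool_from_camera'])
    else: s['cw']=np.linalg.inv(np.array(s['extrinsics']))
    s['K']=np.array([[s['fx'],0,s['cx']],[0,s['fy'],s['cy']],[0,0,1]],float)
    return s
def ray(s,uv):
    p=cv2.undistortPoints(np.array(uv,float).reshape(-1,1,2),s['K'],np.array(s['D'],float)).reshape(-1,2)
    d=np.c_[p[:,0],-p[:,1],-np.ones(len(p))]@s['cw'][:3,:3].T
    return s['cw'][:3,3],d
def onz(s,uv,z):
    c,d=ray(s,uv); return c+d*((z-c[2])/d[:,2])[:,None]
def tri(s1,uv1,s2,uv2):
    c1,d1=ray(s1,uv1);c2,d2=ray(s2,uv2);out=[]
    for a,b in zip(d1,d2):
        A=np.c_[a,-b];t=np.linalg.lstsq(A,c2-c1,rcond=None)[0]
        p,q=c1+a*t[0],c2+b*t[1]; out.append(np.r_[(p+q)/2,np.linalg.norm(p-q)])
    return np.array(out)
def proj(s,P):
    w=np.linalg.inv(s['cw']);p=np.atleast_2d(P)@w[:3,:3].T+w[:3,3]
    return cv2.projectPoints(p*[1,-1,-1],np.zeros(3),np.zeros(3),s['K'],np.array(s['D'],float))[0].reshape(-1,2)
def save(s,f,box=None,k=1):
    im=s['pixels'][:,:,::-1]
    if box: im=im[box[1]:box[3],box[0]:box[2]]
    cv2.imwrite('pics/'+f,cv2.resize(im,None,fx=k,fy=k,interpolation=cv2.INTER_CUBIC))
E
cat > a.py <<'E'
from h import *
import pickle
np.set_printoptions(precision=4,suppress=True)
S={n:snap(n) for n in('scene','top')}
pickle.dump(S,open('s0.pkl','wb'))
for n in S: save(S[n],n+'0.png'); print(n,S[n]['cw'][:3,3],S[n]['cw'][:3,:3])
o=get_obs();print(o['eef_pos'],o['tcp_rot'],o['opening'],o['force'])
E
python3 a.py
```

```text
scene [ 1.1964 -0.1925  0.6176] [[ 0.2837 -0.557   0.7805]
 [ 0.9587  0.1812 -0.2192]
 [-0.0193  0.8105  0.5854]]
top [ 0.3196 -0.0171  1.1315] [[ 0.0053  0.9907 -0.1363]
 [-0.9998  0.003  -0.0172]
 [-0.0167  0.1364  0.9905]]
[ 0.2426 -0.5758  0.4039] [[ 0.9215  0.3883 -0.0006]
 [ 0.3883 -0.9215  0.0012]
 [-0.0001 -0.0014 -1.    ]] 0.08788344440646963 [-1.2012  0.0785 -0.4042]
```

View pics/scene0.png

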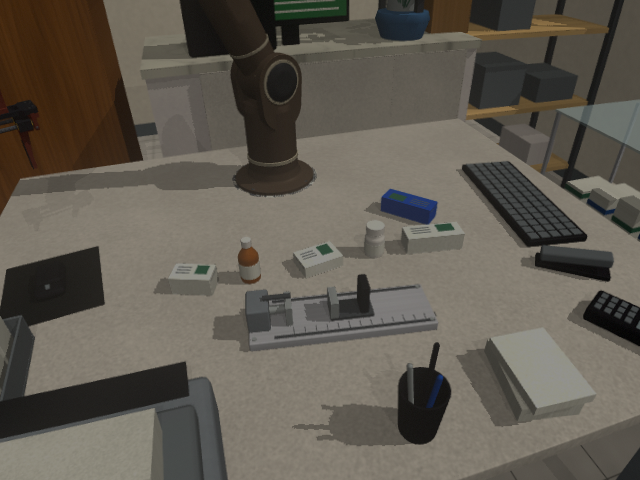

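View pics/top0.png

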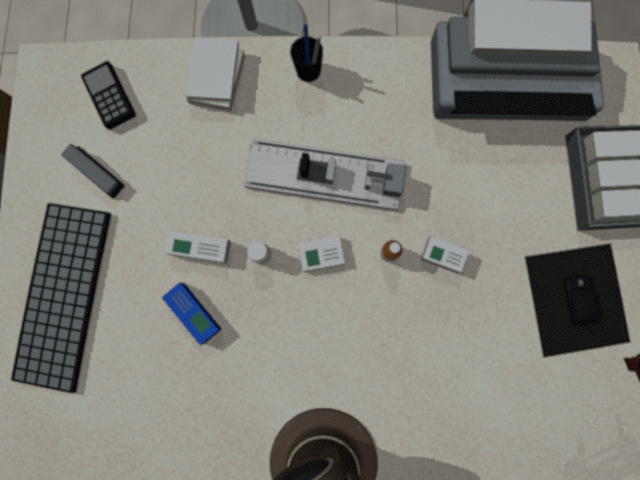

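The candidates (scene pixel, top pixel) are:
- **Long white carton:** (433,237), (197,247)
- **Flat carton:** (318,258), (322,254)
- **Short carton:** (193,278), (446,255)
- **Blue look-alike:** (408,206), (191,314)

I choose the long white one. The gauge runs from top px (248,165) to (405,190), with its housing at the right (-y) and the jaw tab at (305,166).

```bash
cat > b.py <<'E'
from h import *
import pickle
np.set_printoptions(precision=4,suppress=True)
S=pickle.load(open('s0.pkl','rb'))
t,s=S['top'],S['scene']
hsv=cv2.cvtColor(t['pixels'],cv2.COLOR_RGB2HSV)
print('carton hsv',hsv[238,203:215:4],'counter',hsv[275,240:250:4])
# long-carton mask in top: bright+low saturation
for V,box in((t,(155,225,240,270)),(s,(395,215,470,258))):
    x0,y0,x1,y1=box
    h=cv2.cvtColor(V['pixels'],cv2.COLOR_RGB2HSV)[y0:y1,x0:x1]
    g=((h[...,0]>60)&(h[...,0]<90)&(h[...,1]>90)).astype(np.uint8)
    M=cv2.moments(g,True); print('green px',M['m10']/M['m00']+x0,M['m01']/M['m00']+y0,M['m00'])
a=cv2.resize(t['pixels'][130:280,150:480],None,fx=2.4,fy=2.4,interpolation=cv2.INTER_CUBIC)
b=cv2.resize(s['pixels'][215:355,235:475],None,fx=1.65,fy=1.65,interpolation=cv2.INTER_CUBIC)
c=np.zeros((a.shape[0]+b.shape[0],800,3),np.uint8);c[:a.shape[0],:a.shape[1]]=a;c[a.shape[0]:,:b.shape[1]]=b
b=cv2.resize(t['pixels'][225:270,155:240],None,fx=4,fy=4,interpolation=cv2.INTER_CUBIC);c[370:370+180,410:410+340]=b
cv2.imwrite('pics/comp.png',c[:600,:,::-1])
E
python3 b.py
```

```text
carton hsv [[ 90   6 166]
 [105   6 168]
 [100   5 168]] counter [[ 26  22 160]
 [ 30  20 163]
 [ 21  22 159]]
green px 181.64556962025316 246.19620253164555 158.0
green px 444.3544303797468 226.55696202531647 79.0
```

View pics/comp.png

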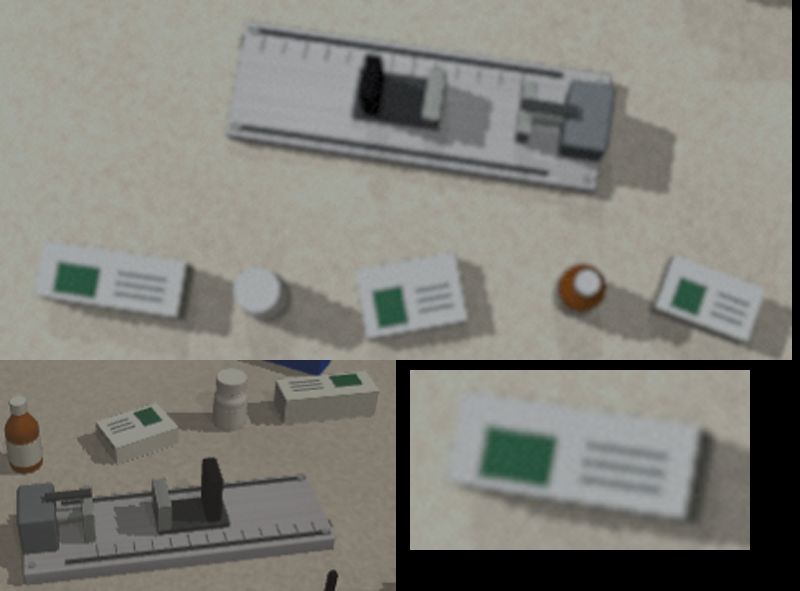

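```bash
cat > c.py <<'E'
from h import *
import pickle
np.set_printoptions(precision=4,suppress=True)
S=pickle.load(open('s0.pkl','rb'))
t,s=S['top'],S['scene']
f=lambda L:[(x/2.4+150,y/2.4+130) for x,y in L]
g=lambda L:[(x/1.65+235,(y-360)/1.65+215) for x,y in L]
k=lambda L:[((x-410)/4+155,(y-370)/4+225) for x,y in L]
bed=onz(t,f([(247,26),(230,136),(597,190),(611,75)]),.02);print('bed',bed,bed.mean(0),np.linalg.norm(np.diff(bed,axis=0),axis=1))
y=bed[0]+bed[1]-bed[2]-bed[3];print('yaw of bed y from world y (deg)',np.degrees(np.arctan2(-y[0],y[1])))
car=onz(t,k([(463,395),(450,482),(692,518),(703,428)]),.042);print('carton',car,car.mean(0),np.linalg.norm(np.diff(car,axis=0),axis=1))
y=car[0]+car[1]-car[2]-car[3];print('yaw',np.degrees(np.arctan2(-y[0],y[1])))
# heights by two views
def gc(V,box):
    x0,y0,x1,y1=box;h=cv2.cvtColor(V['pixels'],cv2.COLOR_RGB2HSV)[y0:y1,x0:x1]
    m=((h[...,0]>60)&(h[...,0]<90)&(h[...,1]>90)).astype(np.uint8);M=cv2.moments(m,True);return M['m10']/M['m00']+x0,M['m01']/M['m00']+y0
print('green tri',tri(t,[gc(t,(155,225,240,270))],s,[gc(s,(395,215,470,258))]))
print('bed corners tri',tri(t,f([(247,26),(230,136)]),s,g([(333,543),(308,477)])))
print('tab top tri',tri(t,f([(371,60)]),s,g([(218,461)])), 'jaw top', tri(t,f([(436,68),(432,118)]),s,g([(166,484),(157,480)])))
E
python3 c.py
```

```text
bed [[ 0.6844  0.1576  0.02  ]
 [ 0.5807  0.1703  0.02  ]
 [ 0.5316 -0.1607  0.02  ]
 [ 0.6381 -0.1753  0.02  ]] [ 0.6087 -0.002   0.02  ] [0.1044 0.3346 0.1074]
yaw of bed y from world y (deg) -8.175974184121907
carton [[0.4791 0.3302 0.042 ]
 [0.4326 0.3352 0.042 ]
 [0.4143 0.2053 0.042 ]
 [0.4618 0.2008 0.042 ]] [0.447  0.2679 0.042 ] [0.0467 0.1312 0.0477]
yaw -7.798076616125051
green tri [[0.4474 0.3004 0.0444 0.0025]]
bed corners tri [[0.6885 0.1602 0.0085 0.0016]
 [0.5841 0.176  0.0135 0.0097]]
tab top tri [[0.6267 0.0416 0.1071 0.0066]] jaw top [[ 0.6247 -0.0141  0.0886  0.0044]
 [ 0.5872 -0.0116  0.0623  0.0025]]
```

Sizes match (carton 131 x 47 mm, bed 335 x 106 mm). The carton's print triangulates to 44 mm high, and the bed and carton both sit at about -8° yaw. Next I move above the jaw tab.

>>> step_arm(commands=[[[0.018,0.031,-0.002],[0,0,-1.5],0.0878],[[0.037,0.062,-0.005],[0,0,-3],0.0878],[[0.056,0.093,-0.007],[0,0,-4.5],0.0878],[[0.074,0.124,-0.01],[0,0,-6],0.0878],[[0.093,0.155,-0.012],[0,0,-7.5],0.0878],[[0.112,0.186,-0.015],[0,0,-9],0.0878],[[0.13,0.217,-0.017],[0,0,-10.5],0.0878],[[0.149,0.248,-0.02],[0,0,-12],0.0878],[[0.167,0.279,-0.022],[0,0,-13.5],0.0878],[[0.186,0.31,-0.025],[0,0,-15.5],0.0878]])

```text
time: 1.1
eef_pos: [0.4291, -0.2646, 0.3795]
tcp_rot: [[0.992, 0.127, -0.0], [0.127, -0.992, 0.0], [-0.0, -0.0, -1.0]]
force: [0.8, 0.6, 0.2]
opening: 0.0878
finger_force: 0.0
```

>>> step_arm(commands=[[[0.018,0.031,-0.002],[0,0,-1.5],0.0878],[[0.037,0.062,-0.005],[0,0,-3],0.0878],[[0.056,0.093,-0.007],[0,0,-4.5],0.0878],[[0.074,0.124,-0.01],[0,0,-6],0.0878],[[0.093,0.155,-0.012],[0,0,-7.5],0.0878],[[0.112,0.186,-0.015],[0,0,-9],0.0878],[[0.13,0.217,-0.017],[0,0,-10.5],0.0878],[[0.149,0.248,-0.02],[0,0,-12],0.0878],[[0.167,0.279,-0.022],[0,0,-13.5],0.0878],[[0.186,0.31,-0.025],[0,0,-15.5],0.0878]])

```text
time: 2.1
eef_pos: [0.6151, 0.0453, 0.3542]
tcp_rot: [[0.99, -0.143, -0.001], [-0.143, -0.99, -0.0], [-0.001, 0.0, -1.0]]
force: [0.6, -0.2, 0.5]
opening: 0.0878
finger_force: 0.0
```

```bash
cat > d.py <<'E'
from h import *
import pickle,sys
np.set_printoptions(precision=4,suppress=True)
n=sys.argv[1]
s=snap('wrist');pickle.dump(s,open(n+'.pkl','wb'));save(s,n+'.png');o=get_obs();print(o['time'],o['eef_pos'],o['tcp_rot'],o['q']);print(s['cw'])
E
python3 d.py w1
```

```text
2.15 [0.6168 0.0518 0.3537] [[ 0.9903 -0.1392  0.0006]
 [-0.1392 -0.9903  0.0042]
 [-0.     -0.0043 -1.    ]] [ 0.0102  0.4594 -0.2354  1.6578  0.1157  1.037  -1.971 ]
[[-0.143   0.955   0.2597  0.6852]
 [-0.9897 -0.1378 -0.0381  0.0367]
 [-0.0006 -0.2625  0.9649  0.3345]
 [ 0.      0.      0.      1.    ]]
```

View pics/w1.png

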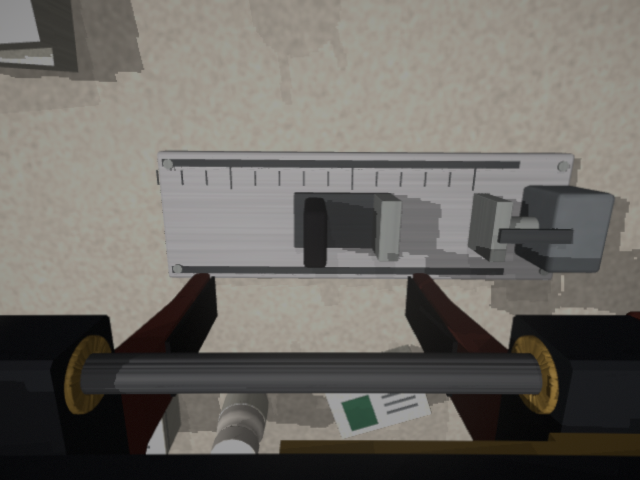

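The wrist view shows the gauge: bed corners near (160,152), (573,153), (169,277), tab top at (315,232), jaw face at column 398, anvil at column 475. I take a still frame to measure from.

```bash
cat > e.py <<'E'
from h import *
import pickle
np.set_printoptions(precision=4,suppress=True)
s=snap('wrist');pickle.dump(s,open('w2.pkl','wb'));o=get_obs();print(o['eef_pos'],np.abs(o['qd']).max())
w1=pickle.load(open('w1.pkl','rb'));print(np.abs(s['pixels'].astype(int)-w1['pixels']).mean(),s['cw'][:3,3]-w1['cw'][:3,3])
g=cv2.cvtColor(s['pixels'],cv2.COLOR_RGB2GRAY)
m=(g[140:290,150:590]<32).astype(np.uint8)
n,l,st,c=cv2.connectedComponentsWithStats(m)
for i in range(1,n):
    if st[i,4]>100:print('dark',st[i,:2]+[150,140],st[i],c[i]+[150,140])
# bed outline: gray differs from beige counter by saturation
h=cv2.cvtColor(s['pixels'],cv2.COLOR_RGB2HSV)
print('sat bed',h[260,220],h[240,200],'counter',h[130,300],h[230,130])
print('edges col 250',g[145:160,250],g[268:285,250]); print('edge row 200', g[210,155:172])
E
python3 e.py
```

```text
[0.6157 0.0496 0.3536] 0.079243141693594
6.088372395833333 [ 0.0017  0.0069 -0.0005]
dark [316 200] [166  60  23  59 408] [329.1912 216.152 ]
dark [526 247] [376 107  31  25 286] [542.4965 259.0769]
dark [183 274] [ 33 134  32  16 363] [200.5978 282.9421]
dark [408 277] [258 137  16  13 124] [413.9274 284.6048]
sat bed [165   3 155] [150   2 152] counter [ 21  27 160] [ 19  26 158]
edges col 250 [154 155 156 157 156 155 146  94 113 138 147 155 156 156 151] [ 67  65  66  67  67  76 123 142 149 139 130 150 152 151 147 144 143]
edge row 200 [156 155 154 152 151 150 150 152 152 153 154 156 156 156 156 156 155]
```

>>> step_arm(commands=[[[0,0,0],[0,0,0],0.0878],[[0,0,0],[0,0,0],0.0878],[[0,0,0],[0,0,0],0.0878],[[0,0,0],[0,0,0],0.0878],[[0,0,0],[0,0,0],0.0878],[[0,0,0],[0,0,0],0.0878],[[0,0,0],[0,0,0],0.0878],[[0,0,0],[0,0,0],0.0878],[[0,0,0],[0,0,0],0.0878],[[0,0,0],[0,0,0],0.0878]])

```text
time: 3.2
eef_pos: [0.6147, 0.0441, 0.3546]
tcp_rot: [[0.99, -0.142, 0.0], [-0.142, -0.99, 0.0], [0.0, -0.0, -1.0]]
force: [0.3, -0.3, -0.5]
opening: 0.0882
finger_force: 0.0
```

```bash
cat > e2.py <<'E'
from h import *
import pickle
np.set_printoptions(precision=4,suppress=True)
s=snap('wrist');pickle.dump(s,open('w3.pkl','wb'));o=get_obs();print(o['eef_pos'],np.abs(o['qd']).max())
save(s,'w3.png',(150,140,620,290),1.7)
E
python3 e2.py
```

```text
[0.6147 0.0441 0.3546] 0.002670428978393027
```

View pics/w3.png

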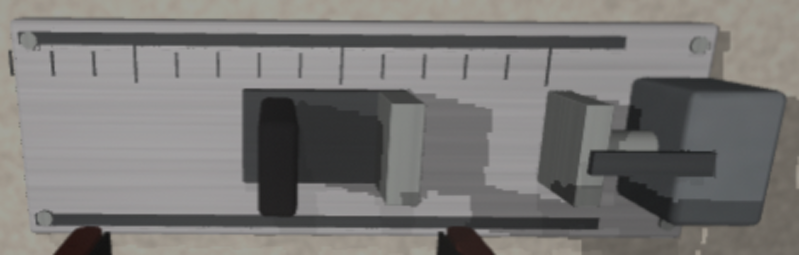

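```bash
cat > f.py <<'E'
from h import *
import pickle
np.set_printoptions(precision=4,suppress=True)
s=pickle.load(open('w3.pkl','rb'));S=pickle.load(open('s0.pkl','rb'))
f=lambda L:[(x/1.7+150,y/1.7+140) for x,y in L]
b=onz(s,f([(13,20),(716,25),(33,229)]),.02)
y=b[0]-b[1];x=b[0]-b[2];print(b,np.linalg.norm(y),np.linalg.norm(x),'yaw',np.degrees(np.arctan2(-y[0],y[1])),np.degrees(np.arctan2(x[1],x[0])))
yb=y/np.linalg.norm(y);xb=np.array([yb[1],-yb[0],0]);c=(b[1]+b[2])/2;print('centre',c)
def B(name,L,z):
    p=onz(s,f(L),z);q=p-c;print(name,p[:,:2].mean(0),'bed x',q@xb,'y',q@yb)
B('tab top',[(261,216),(297,216),(261,110),(298,110)],.09)
B('jaw top',[(423,103),(422,205),(388,205)],.064)
B('anvil top front',[(575,103),(577,205)],.064)
B('screws',[(29,40),(44,219),(700,45)],.02)
# heights: jaw-plate and tab corner in top view vs wrist
F=lambda L:[(x/2.4+150,y/2.4+130) for x,y in L]
print(tri(s,f([(422,205),(296,216),(13,20)]),S['top'],F([(442,119),(379,112),(247,26)])))
E
python3 f.py
```

```text
[[ 0.6898  0.1606  0.02  ]
 [ 0.6399 -0.1699  0.02  ]
 [ 0.5851  0.1765  0.02  ]] 0.33427549027933573 0.10597473683631402 yaw -8.591440869193741 -8.651043698140743
centre [0.6125 0.0033 0.02  ]
tab top [0.62   0.0428] bed x [-0.0201 -0.02    0.0231  0.0232] y [0.0473 0.0328 0.0475 0.0332]
jaw top [ 0.6015 -0.0129] bed x [ 0.022  -0.0236 -0.0237] y [-0.0208 -0.0235 -0.0085]
anvil top front [ 0.599  -0.0841] bed x [ 0.0224 -0.023 ] y [-0.085  -0.0918]
screws [0.6336 0.054 ] bed x [ 0.0437 -0.0474  0.0436] y [ 0.1604  0.161  -0.1614]
[[ 0.5854 -0.0192  0.0616  0.0048]
 [ 0.5904  0.0362  0.0689  0.0064]
 [ 0.6884  0.1608  0.0134  0.0054]]
```

>>> step_arm(commands=[[[0.002,-0.001,-0.01],[0,0,-0.5],0.05],[[0.004,-0.001,-0.025],[0,0,-0.5],0.05],[[0.004,-0.001,-0.04],[0,0,-0.5],0.05],[[0.004,-0.001,-0.055],[0,0,-0.5],0.05],[[0.004,-0.001,-0.07],[0,0,-0.5],0.05],[[0.004,-0.001,-0.085],[0,0,-0.5],0.05],[[0.004,-0.001,-0.1],[0,0,-0.5],0.05],[[0.004,-0.001,-0.11],[0,0,-0.5],0.05],[[0.004,-0.001,-0.118],[0,0,-0.5],0.05],[[0.004,-0.001,-0.118],[0,0,-0.5],0.05]])

```text
time: 4.25
eef_pos: [0.6184, 0.0431, 0.2355]
tcp_rot: [[0.989, -0.15, -0.002], [-0.15, -0.989, -0.0], [-0.002, 0.0, -1.0]]
force: [-0.2, -0.5, -0.1]
opening: 0.0502
finger_force: 0.0
```

>>> step_arm(commands=[[[0,0,0],[0,0,0],0.05],[[0,0,0],[0,0,0],0.03],[[0,0,0],[0,0,0],0.02],[[0,0,0],[0,0,0],0.005],[[0,0,0],[0,0,0],0.005],[[0,0,0],[0,0,0],0.005],[[0,0,0],[0,0,0],0.005],[[0,0,0],[0,0,0],0.005],[[0,0,0],[0,0,0],0.005],[[0,0,0],[0,0,0],0.005]], force=25)

```text
time: 5.25
eef_pos: [0.6187, 0.0425, 0.2368]
tcp_rot: [[0.989, -0.151, 0.0], [-0.151, -0.989, -0.001], [0.0, 0.001, -1.0]]
force: [-2.1, -3.9, 4.7]
opening: 0.0161
finger_force: 25.0
```

>>> step_arm(commands=[[[0.001,0.005,0],[0,0,0],0.005],[[0.002,0.015,0],[0,0,0],0.005],[[0.004,0.027,0],[0,0,0],0.005],[[0.006,0.04,0],[0,0,0],0.005],[[0.008,0.053,0],[0,0,0],0.005],[[0.01,0.066,0],[0,0,0],0.005],[[0.012,0.079,0],[0,0,0],0.005],[[0.0135,0.09,0],[0,0,0],0.005],[[0.0145,0.097,0],[0,0,0],0.005],[[0.0145,0.097,0],[0,0,0],0.005]])

```text
time: 6.25
eef_pos: [0.6334, 0.1397, 0.2368]
tcp_rot: [[0.989, -0.151, 0.0], [-0.151, -0.989, -0.001], [0.0, 0.001, -1.0]]
force: [-1.7, -5.3, 5.7]
opening: 0.0158
finger_force: 25.0
```

>>> step_arm(commands=[[[0,0,0],[0,0,0],0.016],[[0,0,0],[0,0,0],0.03],[[0,0,0],[0,0,0],0.04],[[0,0,0],[0,0,0],0.05],[[0,0,0.02],[0,0,0],0.05],[[0,0,0.045],[0,0,0],0.05],[[0,0,0.075],[0,0,0],0.05],[[0,0,0.1],[0,0,0],0.06],[[0,0,0.118],[0,0,0],0.07],[[0,0,0.118],[0,0,0],0.0878]])

```text
time: 7.25
eef_pos: [0.6338, 0.1407, 0.3574]
tcp_rot: [[0.989, -0.15, 0.005], [-0.15, -0.989, 0.002], [0.004, -0.002, -1.0]]
force: [0.3, 0.3, -0.3]
opening: 0.0708
finger_force: 0.0
```

>>> step_arm(commands=[[[-0.008,0.006,0],[0,0,4],0.0878],[[-0.02,0.014,0],[0,0,10],0.0878],[[-0.04,0.028,0],[0,0,17],0.0878],[[-0.065,0.045,0],[0,0,24],0.0878],[[-0.09,0.062,0],[0,0,31],0.0878],[[-0.115,0.08,-0.005],[0,0,38],0.0878],[[-0.14,0.097,-0.01],[0,0,45],0.0878],[[-0.16,0.11,-0.015],[0,0,52],0.0878],[[-0.175,0.12,-0.02],[0,0,59],0.0878],[[-0.186,0.128,-0.025],[0,0,65],0.0878]])

```text
time: 8.25
eef_pos: [0.4455, 0.2688, 0.3283]
tcp_rot: [[0.549, 0.836, -0.002], [0.836, -0.549, -0.0], [-0.001, -0.001, -1.0]]
force: [0.2, -1.0, 1.5]
opening: 0.088
finger_force: 0.0
```

>>> step_arm(commands=[[[0,0,0],[0,0,7],0.0878],[[0,0,0],[0,0,14],0.0878],[[0,0,0],[0,0,20],0.0878],[[0,0,0],[0,0,24],0.0878],[[0,0,0],[0,0,25.5],0.0878],[[0,0,0],[0,0,25.5],0.0878],[[0,0,0],[0,0,25.5],0.0878],[[0,0,0],[0,0,25.5],0.0878],[[0,0,0],[0,0,25.5],0.0878],[[0,0,0],[0,0,25.5],0.0878]])

```text
time: 9.25
eef_pos: [0.4471, 0.2681, 0.3297]
tcp_rot: [[0.142, 0.99, 0.0], [0.99, -0.142, 0.0], [0.0, 0.0, -1.0]]
force: [-0.3, -0.0, -0.2]
opening: 0.0876
finger_force: 0.0
```

```bash
python3 d.py w4
```

```text
9.3 [0.4471 0.2681 0.3297] [[ 0.1419  0.9899  0.0001]
 [ 0.9899 -0.1419  0.    ]
 [ 0.      0.0001 -1.    ]] [-0.1193  0.3935 -0.6445  1.8982  0.2887  0.9431 -1.0411]
[[ 0.9899  0.137   0.0371  0.4567]
 [-0.142   0.9557  0.258   0.3404]
 [-0.0001 -0.2607  0.9654  0.31  ]
 [ 0.      0.      0.      1.    ]]
```

View pics/w4.png

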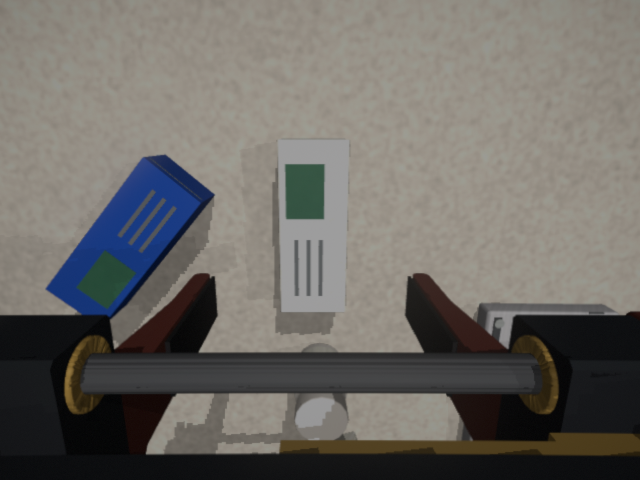

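The wrist view shows the long white carton with top corners (278,139), (349,139), (345,311), (281,311). The blue look-alike's nearest corner is (214,196), and the jar is at (321,415).

```bash
cat > g.py <<'E'
from h import *
import pickle
np.set_printoptions(precision=4,suppress=True)
s=pickle.load(open('w4.pkl','rb'));S=pickle.load(open('s0.pkl','rb'))
px=[(278,139),(349,139),(345.5,311),(281,311)]
p=onz(s,px,.042);print(p,p.mean(0),np.linalg.norm(np.diff(p,axis=0),axis=1))
y=p[0]+p[1]-p[2]-p[3];print('yaw',np.degrees(np.arctan2(-y[0],y[1])))
k=[((x-410)/4+155,(y-370)/4+225) for x,y in [(450,482),(463,395),(703,428),(692,518)]]
print('tri',tri(s,px,S['top'],k))
q=onz(s,[(214,196),(165,156)],.042)-p.mean(0);R=np.array(s['cw'])[:3,:2];print('blue corner rel (carton x,y)',q@R[:,0],q[:,:2]@np.array([.142,.99]))
E
python3 g.py
```

```text
[[0.4341 0.3418 0.042 ]
 [0.4822 0.3349 0.042 ]
 [0.4647 0.2075 0.042 ]
 [0.4153 0.2146 0.042 ]] [0.4491 0.2747 0.042 ] [0.0486 0.1286 0.0499]
yaw -8.14280480721761
tri [[0.4336 0.3414 0.0244 0.0021]
 [0.4824 0.3348 0.0273 0.0024]
 [0.4641 0.2027 0.032  0.0018]
 [0.4144 0.2082 0.0293 0.0023]]
blue corner rel (carton x,y) [-0.0708 -0.1027] [0.0251 0.0528]
```

Wrist sizes fit (49 x 129 mm, yaw -8.1°). The top camera is offset about 5 mm in y for both gauge and carton, so I use the wrist measurements for both. Now I descend and grasp.

>>> step_arm(commands=[[[0.002,0.0065,-0.015],[0,0,0],0.0878],[[0.002,0.0065,-0.035],[0,0,0],0.0878],[[0.002,0.0065,-0.055],[0,0,0],0.0878],[[0.002,0.0065,-0.075],[0,0,0],0.0878],[[0.002,0.0065,-0.095],[0,0,0],0.0878],[[0.002,0.0065,-0.11],[0,0,0],0.0878],[[0.002,0.0065,-0.122],[0,0,0],0.0878],[[0.002,0.0065,-0.132],[0,0,0],0.0878],[[0.002,0.0065,-0.138],[0,0,0],0.0878],[[0.002,0.0065,-0.138],[0,0,0],0.0878]])

```text
time: 10.3
eef_pos: [0.4491, 0.2745, 0.1911]
tcp_rot: [[0.142, 0.99, -0.001], [0.99, -0.142, -0.0], [-0.001, -0.001, -1.0]]
force: [0.1, -0.4, -0.3]
opening: 0.0877
finger_force: 0.0
```

>>> step_arm(commands=[[[0,0,0],[0,0,0],0.07],[[0,0,0],[0,0,0],0.06],[[0,0,0],[0,0,0],0.055],[[0,0,0],[0,0,0],0.05],[[0,0,0],[0,0,0],0.04],[[0,0,0],[0,0,0],0.04],[[0,0,0],[0,0,0],0.04],[[0,0,0],[0,0,0],0.04],[[0,0,0],[0,0,0],0.04],[[0,0,0],[0,0,0],0.04]], force=10)

```text
time: 11.3
eef_pos: [0.4493, 0.2745, 0.1918]
tcp_rot: [[0.142, 0.99, 0.0], [0.99, -0.142, -0.0], [0.0, 0.0, -1.0]]
force: [0.0, -0.6, 5.7]
opening: 0.05
finger_force: 10.0
```

>>> step_arm(commands=[[[0,0,0.005],[0,0,0],0.04],[[0,0,0.015],[0,0,0],0.04],[[0,0,0.03],[0,0,0],0.04],[[0,0,0.05],[0,0,0],0.04],[[0,0,0.07],[0,0,0],0.04],[[0,0,0.09],[0,0,0],0.04],[[0,0,0.108],[0,0,0],0.04],[[0.003,-0.005,0.12],[0,0,0],0.04],[[0.009,-0.015,0.127],[0,0,0],0.04],[[0.018,-0.03,0.13],[0,0,0],0.04]], force=15)

```text
time: 12.3
eef_pos: [0.4671, 0.2447, 0.3232]
tcp_rot: [[0.14, 0.99, 0.001], [0.99, -0.14, 0.001], [0.001, 0.001, -1.0]]
force: [-0.3, -0.2, -0.4]
opening: 0.0497
finger_force: 15.0
```

>>> step_arm(commands=[[[0.012,-0.021,0],[0,0,0],0.04],[[0.028,-0.049,0],[0,0,0],0.04],[[0.046,-0.081,0],[0,0,0],0.04],[[0.065,-0.114,0],[0,0,-0.4],0.04],[[0.084,-0.148,0],[0,0,-0.4],0.04],[[0.102,-0.18,0],[0,0,-0.4],0.04],[[0.118,-0.207,0],[0,0,-0.4],0.04],[[0.13,-0.23,0],[0,0,-0.4],0.04],[[0.139,-0.245,0],[0,0,-0.4],0.04],[[0.1437,-0.253,0],[0,0,-0.4],0.04]])

```text
time: 13.3
eef_pos: [0.6114, -0.0103, 0.3218]
tcp_rot: [[0.151, 0.989, -0.0], [0.989, -0.151, -0.0], [-0.0, -0.0, -1.0]]
force: [0.2, 0.3, -1.6]
opening: 0.0497
finger_force: 15.0
```

>>> step_arm(commands=[[[0,0,0],[0,0,0],0.04],[[0,0,0],[0,0,0],0.04],[[0,0,-0.01],[0,0,0],0.04],[[0,0,-0.02],[0,0,0],0.04],[[0,0,-0.03],[0,0,0],0.04],[[0,0,-0.03],[0,0,0],0.04],[[0,0,-0.03],[0,0,0],0.04],[[0,0,-0.03],[0,0,0],0.04],[[0,0,-0.03],[0,0,0],0.04],[[0,0,-0.03],[0,0,0],0.04]])

```text
time: 14.3
eef_pos: [0.611, -0.0085, 0.2921]
tcp_rot: [[0.149, 0.989, 0.001], [0.989, -0.149, -0.0], [0.0, 0.001, -1.0]]
force: [-0.4, -0.1, -0.8]
opening: 0.0498
finger_force: 15.0
```

```bash
cat > v.py <<'E'
from h import *
import sys,pickle
np.set_printoptions(precision=4,suppress=True)
n=sys.argv[1];t=snap('scene');w=snap('wrist');pickle.dump((t,w),open(n+'.pkl','wb'))
a=cv2.resize(t['pixels'][200:370,220:470],(500,340),interpolation=cv2.INTER_CUBIC)
b=cv2.resize(w['pixels'],(0,0),fx=.54,fy=.54,interpolation=cv2.INTER_AREA)
c=np.zeros((600,500,3),np.uint8);c[:340]=a;c[340:599,:345]=b[:259,:345];cv2.imwrite('pics/'+n+'.png',c[:,:,::-1])
o=get_obs();print(o['time'],o['eef_pos'],o['opening'])
E
python3 v.py p1
```

```text
14.4 [ 0.6109 -0.0085  0.2919] 0.049738432309203356
```

View pics/p1.png

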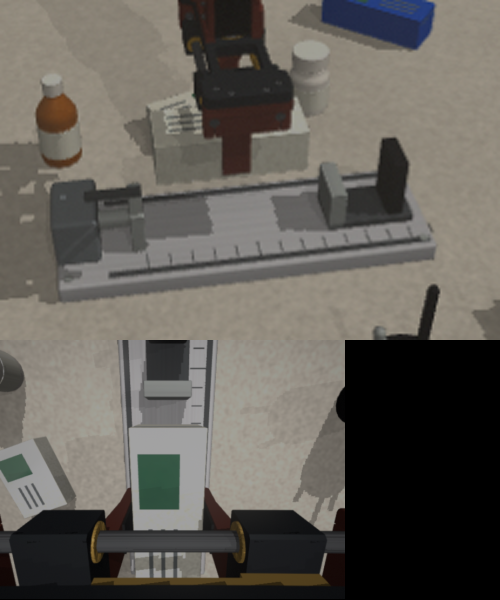

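The jaw stands open. The carton hangs over the bed, lengthwise between the anvil and the jaw, with its far top edge at wrist px (245..383,167).

```bash
cat > i.py <<'E'
from h import *
import pickle
np.set_printoptions(precision=4,suppress=True)
w=pickle.load(open('p1.pkl','rb'))[1]
c=np.array([.6125,.0033]);yb=np.array([.1494,.9888]);xb=np.array([.9888,-.1494])
f=lambda L:[(x/.54,(y-340)/.54) for x,y in L]
for n,L,z in(('carton end',[(132,430),(207,431)],.143),('jaw top -y edge',[(145,397),(190,397)],.064),('jaw top +y edge',[(148,381),(189,381)],.064)):
    q=onz(w,f(L),z)[:,:2]-c;print(n,'x',q@xb,'y',q@yb)
E
python3 i.py
```

```text
carton end x [-0.0229  0.0239] y [0.0511 0.0505]
jaw top -y edge x [-0.0226  0.0208] y [0.0764 0.0764]
jaw top +y edge x [-0.0193  0.0194] y [0.0906 0.0906]
```

>>> step_arm(commands=[[[0,0,-0.01],[0,0,0],0.04],[[0,0,-0.025],[0,0,0],0.04],[[0,0,-0.04],[0,0,0],0.04],[[0,0,-0.053],[0,0,0],0.04],[[0,0,-0.063],[0,0,0],0.04],[[0,0,-0.07],[0,0,0],0.04],[[0,0,-0.075],[0,0,0],0.04],[[0,0,-0.078],[0,0,0],0.04],[[0,0,-0.08],[0,0,0],0.04],[[0,0,-0.08],[0,0,0],0.04]])

```text
time: 15.4
eef_pos: [0.6111, -0.0084, 0.2121]
tcp_rot: [[0.149, 0.989, 0.001], [0.989, -0.149, -0.0], [0.0, 0.001, -1.0]]
force: [0.2, 0.5, -0.7]
opening: 0.0498
finger_force: 15.0
```

>>> step_arm(commands=[[[0,0,0],[0,0,0],0.05],[[0,0,0],[0,0,0],0.055],[[0,0,0],[0,0,0],0.06],[[0,0,0],[0,0,0],0.07],[[0,0,0.005],[0,0,0],0.07],[[0,0,0.02],[0,0,0],0.07],[[0,0,0.045],[0,0,0],0.07],[[0,0,0.075],[0,0,0],0.07],[[0,0,0.105],[0,0,0],0.07],[[0,0,0.13],[0,0,0],0.07]])

```text
time: 16.4
eef_pos: [0.6109, -0.0082, 0.3448]
tcp_rot: [[0.148, 0.989, 0.002], [0.989, -0.148, 0.0], [0.0, 0.002, -1.0]]
force: [-0.2, 0.2, 0.4]
opening: 0.0698
finger_force: 0.0
```

>>> step_arm(commands=[[[0.001,0.008,0],[0,0,-5],0.05],[[0.003,0.022,0],[0,0,-12],0.05],[[0.006,0.04,0],[0,0,-20],0.05],[[0.009,0.06,0],[0,0,-28],0.05],[[0.012,0.08,0],[0,0,-36],0.05],[[0.015,0.1,0],[0,0,-44],0.05],[[0.018,0.118,0],[0,0,-52],0.05],[[0.02,0.133,0],[0,0,-60],0.05],[[0.022,0.143,0],[0,0,-67],0.05],[[0.0225,0.148,0],[0,0,-73],0.05]])

```text
time: 17.4
eef_pos: [0.6332, 0.1413, 0.3431]
tcp_rot: [[0.99, 0.144, 0.001], [0.144, -0.99, 0.001], [0.001, -0.001, -1.0]]
force: [0.2, -0.2, 0.2]
opening: 0.05
finger_force: 0.0
```

>>> step_arm(commands=[[[0,0,0],[0,0,-6],0.05],[[0,0,0],[0,0,-11],0.05],[[0,0,0],[0,0,-15],0.05],[[0,0,0],[0,0,-17.1],0.05],[[0,0,0],[0,0,-17.1],0.05],[[0,0,0],[0,0,-17.1],0.05],[[0,0,0],[0,0,-17.1],0.05],[[0,0,0],[0,0,-17.1],0.05],[[0,0,0],[0,0,-17.1],0.05],[[0,0,0],[0,0,-17.1],0.05]])

```text
time: 18.4
eef_pos: [0.6334, 0.1395, 0.3416]
tcp_rot: [[0.989, -0.15, -0.0], [-0.15, -0.989, -0.0], [-0.0, 0.0, -1.0]]
force: [0.3, 0.2, 0.2]
opening: 0.0499
finger_force: 0.0
```

```bash
python3 - <<'E'
from h import *
import pickle
w=snap('wrist');pickle.dump(w,open('w5.pkl','wb'));save(w,'w5.png',(180,120,640,300),1.7);o=get_obs();print(o['eef_pos'],o['tcp_rot'],o['opening'])
E
```

```text
[0.63338198 0.13951483 0.3415984 ] [[ 9.88643801e-01 -1.50277816e-01 -1.15743066e-04]
 [-1.50277819e-01 -9.88643807e-01 -2.06539084e-05]
 [-1.11324841e-04  3.78129740e-05 -9.99999993e-01]] 0.05013166326353093
```

View pics/w5.png

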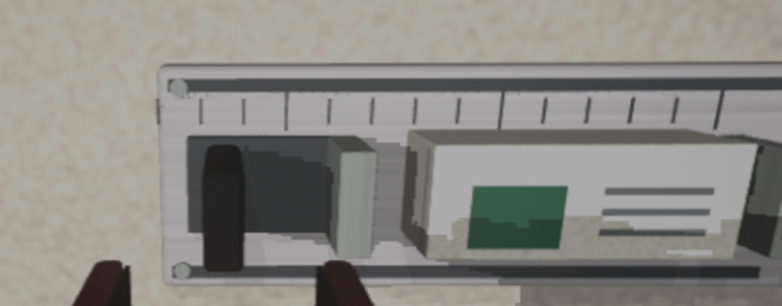

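The carton lies flat and in line on the bed, its left end at crop px (430,200), with the jaw plate at (355,200) and the tab at (223,205) between the fingers. I descend and pinch the tab.

>>> step_arm(commands=[[[0,0,-0.01],[0,0,0],0.05],[[0,0,-0.025],[0,0,0],0.05],[[0,0,-0.04],[0,0,0],0.05],[[0,0,-0.055],[0,0,0],0.05],[[0,0,-0.07],[0,0,0],0.05],[[0,0,-0.085],[0,0,0],0.05],[[0,0,-0.096],[0,0,0],0.05],[[0,0,-0.105],[0,0,0],0.05],[[0,0,-0.105],[0,0,0],0.05],[[0,0,-0.105],[0,0,0],0.05]])

```text
time: 19.45
eef_pos: [0.6335, 0.1396, 0.2368]
tcp_rot: [[0.989, -0.15, 0.0], [-0.15, -0.989, 0.0], [0.0, -0.0, -1.0]]
force: [-0.4, -0.2, 1.0]
opening: 0.0497
finger_force: 0.0
```

>>> step_arm(commands=[[[0,0,0],[0,0,0],0.03],[[0,0,0],[0,0,0],0.02],[[0,0,0],[0,0,0],0.005],[[0,0,0],[0,0,0],0.005],[[0,0,0],[0,0,0],0.005],[[0,0,0],[0,0,0],0.005],[[0,0,0],[0,0,0],0.005],[[0,0,0],[0,0,0],0.005],[[0,0,0],[0,0,0],0.005],[[0,0,0],[0,0,0],0.005]], force=25)

```text
time: 20.45
eef_pos: [0.6334, 0.1395, 0.2368]
tcp_rot: [[0.989, -0.15, 0.0], [-0.15, -0.989, -0.0], [0.0, 0.0, -1.0]]
force: [-1.4, -0.8, 3.7]
opening: 0.0158
finger_force: 25.0
```

>>> step_arm(commands=[[[-0.0004,-0.003,0],[0,0,0],0.005],[[-0.0009,-0.006,0],[0,0,0],0.005],[[-0.0014,-0.009,0],[0,0,0],0.005],[[-0.0018,-0.012,0],[0,0,0],0.005],[[-0.0023,-0.015,0],[0,0,0],0.005],[[-0.0027,-0.018,0],[0,0,0],0.005],[[-0.0032,-0.021,0],[0,0,0],0.005],[[-0.0036,-0.024,0],[0,0,0],0.005],[[-0.0041,-0.027,0],[0,0,0],0.005],[[-0.0045,-0.03,0],[0,0,0],0.005]])

```text
time: 21.45
eef_pos: [0.6292, 0.1131, 0.2369]
tcp_rot: [[0.989, -0.148, 0.002], [-0.148, -0.989, 0.005], [0.002, -0.005, -1.0]]
force: [3.0, 10.6, 0.1]
opening: 0.0164
finger_force: 25.0
```

```bash
python3 - <<'E'
from h import *
import pickle
w=snap('wrist');pickle.dump(w,open('w6.pkl','wb'));s=snap('scene');pickle.dump(s,open('sc6.pkl','wb'));o=get_obs();print(o['eef_pos'],o['force'])
a=cv2.resize(w['pixels'],(480,360));b=cv2.resize(s['pixels'][270:360,235:455],(480,196),interpolation=cv2.INTER_CUBIC)
cv2.imwrite('pics/j1.png',np.vstack([a,b])[:,:,::-1])
E
```

```text
[0.62912598 0.11257789 0.2369247 ] [2.68198383 9.1678868  0.08287629]
```

View pics/j1.png

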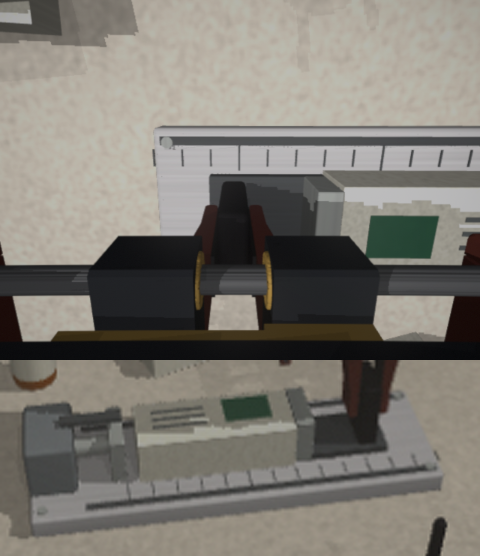

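The jaw plate is touching, or nearly touching, the carton's end, and the carton's other end is close to the anvil. I press on in small steps while tracking the force, TCP and pointer.

>>> step_arm(commands=[[[-0.0001,-0.0007,0],[0,0,0],0.005],[[-0.0002,-0.0014,0],[0,0,0],0.005],[[-0.0003,-0.0021,0],[0,0,0],0.005],[[-0.0004,-0.0028,0],[0,0,0],0.005],[[-0.0005,-0.0035,0],[0,0,0],0.005],[[-0.0006,-0.0042,0],[0,0,0],0.005],[[-0.0007,-0.0049,0],[0,0,0],0.005],[[-0.0008,-0.0056,0],[0,0,0],0.005],[[-0.0009,-0.006,0],[0,0,0],0.005],[[-0.0009,-0.006,0],[0,0,0],0.005]])

```text
time: 22.55
eef_pos: [0.6283, 0.1071, 0.2369]
tcp_rot: [[0.989, -0.148, 0.002], [-0.148, -0.989, 0.005], [0.002, -0.005, -1.0]]
force: [2.8, 10.4, -0.5]
opening: 0.0156
finger_force: 25.0
```

```bash
cat > m.py <<'E'
from h import *
import pickle
np.set_printoptions(precision=4,suppress=True)
s=snap('scene');o=get_obs()
c=np.array([.6125,.0033]);yb=np.array([.1494,.9888]);xb=np.array([.9888,-.1494])
S0=pickle.load(open('s0.pkl','rb'))['scene']
def track(box,s,ref=S0,r=12):
    x0,y0,x1,y1=box;k=8
    up=lambda im:cv2.resize(cv2.cvtColor(im,cv2.COLOR_RGB2GRAY),None,fx=k,fy=k,interpolation=cv2.INTER_CUBIC)
    T=up(ref['pixels'][y0:y1,x0:x1]);I=up(s['pixels'][y0-4:y1+4,x0-r:x1+r])
    R=cv2.matchTemplate(I,T,cv2.TM_CCOEFF_NORMED);_,v,_,l=cv2.minMaxLoc(R);return l[0]/k-r,l[1]/k-4,v
def P(y):  # pixel of a bed point on the anvil top
    return proj(s,np.r_[c+yb*y,.064])[0]
print('px/mm',(P(-.09)-P(-.10))/10)
for n,b in(('pointer end',(268,290,296,303)),('anvil plate top',(282,292,296,312)),('housing',(246,290,262,330))):print(n,track(b,s))
q=o['eef_pos'][:2]-c;print(o['time'],'tcp',o['eef_pos'],'y_b',q@yb,'opening est',q@yb+.027,'F_yb',o['force'][:2]@yb)
pickle.dump(s,open('sl.pkl','wb'))
E
python3 m.py
```

```text
px/mm [ 0.5619 -0.0601]
pointer end (-0.125, 0.0, 0.9214176535606384)
anvil plate top (-0.25, 0.0, 0.7628839612007141)
housing (0.0, -0.125, 0.8804418444633484)
22.6 tcp [0.6283 0.1071 0.237 ] y_b 0.10503243411020653 opening est 0.13203243411020654 F_yb 10.84537291331142
```

No contact yet (force steady at 10.8 N, pointer unmoved, opening about 132 mm). Another 6 mm.

>>> step_arm(commands=[[[-0.0001,-0.0007,0],[0,0,0],0.005],[[-0.0002,-0.0014,0],[0,0,0],0.005],[[-0.0003,-0.0021,0],[0,0,0],0.005],[[-0.0004,-0.0028,0],[0,0,0],0.005],[[-0.0005,-0.0035,0],[0,0,0],0.005],[[-0.0006,-0.0042,0],[0,0,0],0.005],[[-0.0007,-0.0049,0],[0,0,0],0.005],[[-0.0008,-0.0056,0],[0,0,0],0.005],[[-0.0009,-0.006,0],[0,0,0],0.005],[[-0.0009,-0.006,0],[0,0,0],0.005]])

```text
time: 23.6
eef_pos: [0.6275, 0.1019, 0.2369]
tcp_rot: [[0.989, -0.147, 0.003], [-0.147, -0.989, 0.006], [0.002, -0.006, -1.0]]
force: [4.6, 11.7, -0.5]
opening: 0.0162
finger_force: 25.0
```

```bash
python3 m.py
```

```text
px/mm [ 0.5619 -0.0601]
pointer end (0.0, 0.125, 0.9025819301605225)
anvil plate top (-0.125, 0.125, 0.7952578067779541)
housing (0.0, -0.125, 0.8649812936782837)
23.65 tcp [0.6275 0.1018 0.237 ] y_b 0.09967620587657205 opening est 0.12667620587657205 F_yb 11.41073505911069
```

>>> step_arm(commands=[[[-0.0001,-0.0005,0],[0,0,0],0.005],[[-0.0001,-0.001,0],[0,0,0],0.005],[[-0.0002,-0.0015,0],[0,0,0],0.005],[[-0.0003,-0.002,0],[0,0,0],0.005],[[-0.0004,-0.0025,0],[0,0,0],0.005],[[-0.0004,-0.003,0],[0,0,0],0.005],[[-0.0005,-0.0035,0],[0,0,0],0.005],[[-0.0006,-0.004,0],[0,0,0],0.005],[[-0.0006,-0.004,0],[0,0,0],0.005],[[-0.0006,-0.004,0],[0,0,0],0.005]])

```text
time: 24.65
eef_pos: [0.6269, 0.0984, 0.237]
tcp_rot: [[0.989, -0.147, 0.003], [-0.147, -0.989, 0.007], [0.002, -0.007, -1.0]]
force: [3.9, 12.9, -3.1]
opening: 0.0156
finger_force: 25.0
```

```bash
python3 m.py
```

```text
px/mm [ 0.5619 -0.0601]
pointer end (-0.25, 0.0, 0.8632498383522034)
anvil plate top (-2.125, 0.375, 0.7882060408592224)
housing (-0.125, -0.125, 0.8257049918174744)
24.7 tcp [0.6269 0.0984 0.237 ] y_b 0.09614548913104604 opening est 0.12314548913104603 F_yb 13.865516861209729
```

Contact is made: the anvil plate has shifted about 2 px (about 4 mm) and the force has risen about 3 N. I press 4 mm more, then inspect closely.

>>> step_arm(commands=[[[-0.0001,-0.0005,0],[0,0,0],0.005],[[-0.0001,-0.001,0],[0,0,0],0.005],[[-0.0002,-0.0015,0],[0,0,0],0.005],[[-0.0003,-0.002,0],[0,0,0],0.005],[[-0.0004,-0.0025,0],[0,0,0],0.005],[[-0.0004,-0.003,0],[0,0,0],0.005],[[-0.0005,-0.0035,0],[0,0,0],0.005],[[-0.0006,-0.004,0],[0,0,0],0.005],[[-0.0006,-0.004,0],[0,0,0],0.005],[[-0.0006,-0.004,0],[0,0,0],0.005]])

```text
time: 25.7
eef_pos: [0.6263, 0.0949, 0.237]
tcp_rot: [[0.989, -0.146, 0.003], [-0.146, -0.989, 0.007], [0.002, -0.008, -1.0]]
force: [4.8, 14.8, -2.1]
opening: 0.0159
finger_force: 25.1
```

```bash
python3 m.py; python3 - <<'E'
from h import *
import pickle
S0=pickle.load(open('s0.pkl','rb'));s=pickle.load(open('sl.pkl','rb'));t=snap('top');pickle.dump(t,open('tl.pkl','wb'))
k=lambda v,b,sz:cv2.resize(v['pixels'][b[1]:b[3],b[0]:b[2]],sz,interpolation=cv2.INTER_CUBIC)
bs=(240,280,300,330);bt=(350,140,420,210)
A=np.hstack([k(S0['scene'],bs,(390,325)),k(s,bs,(390,325))])
B=np.hstack([k(S0['top'],(345,160,415,208),(390,267)),k(t,(345,160,415,208),(390,267))])
cv2.imwrite('pics/fin.png',np.vstack([A,B])[:,:,::-1])
for v in(S0['scene'],s):
    g=cv2.cvtColor(v['pixels'],cv2.COLOR_RGB2GRAY)
    for r in (296,298,305,310):print(r,g[r,262:300])
E
```

```text
px/mm [ 0.5619 -0.0601]
pointer end (-0.375, -0.125, 0.817867636680603)
anvil plate top (-4.0, 0.625, 0.7914620041847229)
housing (-0.125, -0.125, 0.7772603034973145)
25.75 tcp [0.6263 0.0948 0.2369] y_b 0.09255205598001656 opening est 0.11955205598001656 F_yb 15.137433718391089
296 [ 55  54  56  54  56  56  56  56  55  57  56  55  56  56  55  56  55  56
  56  55  53  54  53  54  53  52  52  53  73 127 126 122 123 121 119 123
 122 126]
298 [ 55  54  52  53  53  53  53  51  52  51  48  47  47  47  47  45  49  49
  54  55  57  55  48  55  66  67  74  77  91 109  96  95  78  79  77  66
  60  54]
305 [ 86  85  85  86  86  84  61  81  89  88  80  82  83  74  77  83  84  73
  75  75  75  69  64 107 104 106 107 107 108 111 119 120 119 120 120 119
 120 119]
310 [ 85  86  86  86  86  84  68  89 106 104 103 102 101  99  80  79  78  77
  76  76  74  71  68  68  75  74  74  75  75  78 106 120 120 121 121 121
 121 121]
296 [ 64  62  62  63  63  63  63  64  63  63  64  64  63  64  64  64  63  64
  63  61  61  62  61  64  84 117 118 117 118 118 117 115 107 116 117 116
 117 113]
298 [ 62  62  60  60  61  60  60  59  59  59  56  54  54  55  55  52  54  53
  55  55  55  57  57  62  72 119 116 118 118 117 116 114 103  81  79  78
  78  83]
305 [ 97  97  97  98  98  97  69  73  81  82  78  81  82  80  82  82  83  83
  77 120 119 121 122 121 120 108 161 162 161 158 135 162 162 162 161 161
 161 162]
310 [ 98  97  98  97  97  97  77 102 121 118 116  92  91  90  91  90  89  87
  79  82  82  86  85  86  87  98 148 148 150 149 148 137 129 124 115 113
 113 112]
```

View pics/fin.png

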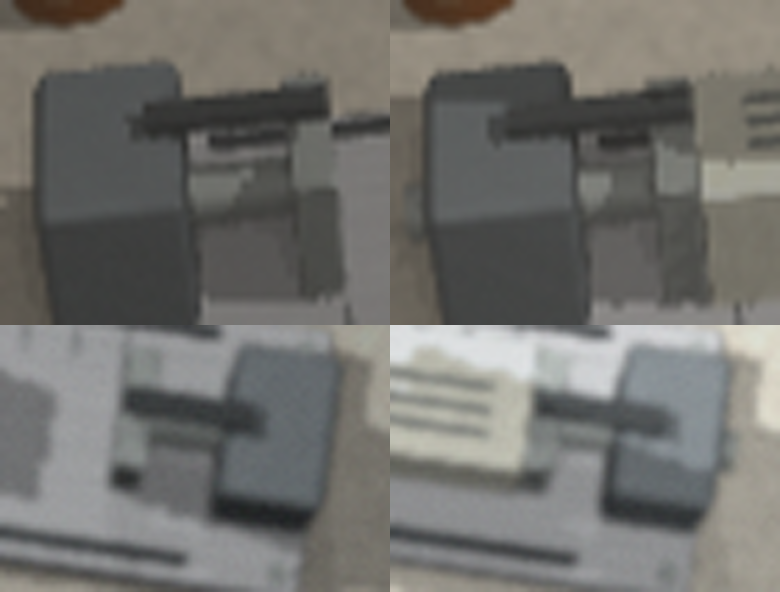

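The before/after pair shows the pointer's right end moving from scene column 290.3 to 286.3, about 7 mm of press. The force (about 4.5 N of spring) gives about 7.5 mm. The carton is square between the faces. I press about 3 mm more.

>>> step_arm(commands=[[[0,-0.0005,0],[0,0,0],0.005],[[-0.0001,-0.001,0],[0,0,0],0.005],[[-0.0002,-0.0015,0],[0,0,0],0.005],[[-0.0003,-0.002,0],[0,0,0],0.005],[[-0.0004,-0.0025,0],[0,0,0],0.005],[[-0.0004,-0.003,0],[0,0,0],0.005],[[-0.0004,-0.003,0],[0,0,0],0.005],[[-0.0004,-0.003,0],[0,0,0],0.005],[[-0.0004,-0.003,0],[0,0,0],0.005],[[-0.0004,-0.003,0],[0,0,0],0.005]])

```text
time: 26.8
eef_pos: [0.626, 0.0922, 0.237]
tcp_rot: [[0.989, -0.146, 0.003], [-0.146, -0.989, 0.008], [0.002, -0.008, -1.0]]
force: [4.1, 15.6, -3.0]
opening: 0.0161
finger_force: 25.1
```

```bash
python3 m.py; cat > n.py <<'E'
from h import *
import pickle
S0=pickle.load(open('s0.pkl','rb'))['scene'];s=pickle.load(open('sl.pkl','rb'))
def edge(v,r,lo,hi):
    g=cv2.cvtColor(v['pixels'],cv2.COLOR_RGB2GRAY)[r,lo:hi].astype(float);d=np.diff(g);i=d.argmax();a,b=max(i-1,0),i+2
    w=d[a:b].clip(0);return lo+(w*np.arange(a,b)).sum()/w.sum()+.5
for r in(295,296,297):print(r,edge(S0,r,275,298),edge(s,r,275,298))
print(305,edge(S0,305,275,292),edge(s,305,272,285))
E
python3 n.py
```

```text
px/mm [ 0.5619 -0.0601]
pointer end (-0.375, -0.375, 0.7689986824989319)
anvil plate top (-5.75, 0.75, 0.79774010181427)
housing (-0.125, -0.25, 0.743218719959259)
26.85 tcp [0.6259 0.0922 0.237 ] y_b 0.08994661702964481 opening est 0.1169466170296448 F_yb 15.520570631177133
295 290.1617647058824 284.44827586206895
296 290.22972972972974 284.3360655737705
297 290.26623376623377 284.6290322580645
305 284.5 278.63157894736844
```

The pointer has moved 5.8 px, about 10.2 mm, which is half travel. Release and retreat.

>>> step_arm(commands=[[[0,0,0],[0,0,0],0.018],[[0,0,0],[0,0,0],0.022],[[0,0,0],[0,0,0],0.03],[[0,0,0],[0,0,0],0.04],[[0,0,0],[0,0,0],0.045],[[0,0,0.01],[0,0,0],0.045],[[0,0,0.03],[0,0,0],0.045],[[0,0,0.06],[0,0,0],0.045],[[0,0,0.09],[0,0,0],0.045],[[0,0,0.12],[0,0,0],0.045]])

```text
time: 27.85
eef_pos: [0.6253, 0.0861, 0.3585]
tcp_rot: [[0.989, -0.151, 0.0], [-0.151, -0.989, -0.0], [0.0, 0.0, -1.0]]
force: [0.2, -0.1, -0.4]
opening: 0.0448
finger_force: 0.0
```

>>> step_arm(commands=[[[0,0,0.02],[0,0,0],0.045],[[0,0,0.04],[0,0,0],0.045],[[0,0,0.05],[0,0,0],0.045],[[0,0,0.05],[0,0,0],0.045],[[0,0,0.05],[0,0,0],0.045],[[0,0,0.05],[0,0,0],0.045],[[0,0,0.05],[0,0,0],0.045],[[0,0,0.05],[0,0,0],0.045],[[0,0,0.05],[0,0,0],0.045],[[0,0,0.05],[0,0,0],0.045]])

```text
time: 28.85
eef_pos: [0.6255, 0.0866, 0.4064]
tcp_rot: [[0.989, -0.15, -0.0], [-0.15, -0.989, -0.0], [-0.0, 0.0, -1.0]]
force: [-0.6, -0.0, 0.3]
opening: 0.0449
finger_force: 0.0
```

```bash
python3 m.py; python3 n.py; python3 - <<'E'
from h import *
import pickle
s=pickle.load(open('sl.pkl','rb'));S0=pickle.load(open('s0.pkl','rb'))['scene']
for n,b in(('short',(168,260,220,296)),('flat',(290,240,345,276)),('bottle',(236,236,264,284)),('jar',(362,218,388,258))):
    x0,y0,x1,y1=b;R=cv2.matchTemplate(s['pixels'][y0-6:y1+6,x0-6:x1+6],S0['pixels'][y0:y1,x0:x1],cv2.TM_CCOEFF_NORMED);_,v,_,l=cv2.minMaxLoc(R);print(n,l[0]-6,l[1]-6,v)
E
```

```text
px/mm [ 0.5619 -0.0601]
pointer end (-5.75, 0.75, 0.7394320964813232)
anvil plate top (-5.625, 0.625, 0.7880049347877502)
housing (-0.125, -0.25, 0.8402354717254639)
28.9 tcp [0.6255 0.0866 0.4065] y_b 0.08426459965208916 opening est 0.11126459965208915 F_yb -1.017764410958369
295 290.1617647058824 284.32978723404256
296 290.22972972972974 284.4583333333333
297 290.26623376623377 284.7450980392157
305 284.5 278.7
short 0 0 0.9332204461097717
flat 0 0 0.9904038906097412
bottle 0 0 0.9996212124824524
jar 0 0 0.9115464091300964
```

The anvil still holds at about 10 mm, the other items haven't moved, and the gripper is clear. Handing in.

```bash
python3 -c "from plant import *; print(sign_off())"
```

```text
the job is handed in; nothing more can be done
None
```

The long carton is clamped lengthwise in the gauge with the anvil pressed in about 10 mm (half its travel), the gripper clear and the two other white cartons, jar and bottle unmoved; handed in at about 29 s.

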